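# Raise the red-ringed spot lamp to its locked height

### The job

On the microscope bench, pull the head of the spot lamp with the red ring straight up out of its post until the green lock button clicks out above the collar, then let go so that the lamp stays locked at that height. Leave the lamp with the yellow ring as it is.

Things in the scene. Friction and masses are not known exactly. Their poses are not given: they have to be found in the camera images.
- red_head (a point): On the axis of the red-ringed lamp's head, 22 mm below its top: an upright black cylinder, 42 mm wide, 50 mm tall, red ring and red top disc. Below it (28 mm under this point) a 34 mm grey neck with a lens tube reaching 42 mm from the axis. z up, x to the lens and button side. 190 mm above the bench with the mast down; rises with the mast. Head and mast slide straight up.
- red_mast (a joint): Extension (m) of the red lamp's steel mast from its fixed white post (32 mm wide, 130 mm high, black collar): 0 down, 0.090 where the button clicks out, 0.105 upper stop. Starts at 0 to 0.035. About 4 N of friction holds it where it is left, even unlocked; moving part 200 g. Once out, the button rests on the collar and keeps the mast above 0.09.
- red_button (a joint): Sprung lock button of the red lamp, green, 10 mm in diameter, on the mast's side: about 0.001 m while hidden inside the post, 0.009 m when it has clicked out just above the collar by itself. It needs no pressing.
- yellow_head (a point): The same point on the other lamp, which is alike except that its ring and top disc are yellow. To be left alone.
Things that resemble listed ones, but are neither listed nor needed, are in the scene too. Leave any orange, pink or turquoise look-alike of the part that bears red_head alone.

How it is judged:
By the outcome, as a careful person would: the job done as asked, in the order asked, and still so for the second after the job is handed in, with the robot touching nothing.
It also fails if it takes over 32 s, if anything falls off the work surface, if the arm or the gripper's body presses on something with over 40 N, if the wrist force passes 120 N, or if a joint passes its speed limit or range.

### The arm

A 7-joint arm with a two-finger parallel gripper is mounted at the origin on the work surface. World frame = base frame: x ahead of the robot, y to its left, z up, the work surface at z = 0. Lengths are in m, angles in rad, forces in N, time in s.
With the tool pointing down it reaches from about 0.4 to 0.9 m from the base axis. Payload 5.6 kg.
Tool frame: the origin (TCP) lies between the finger pads; the fingertips stand 19 mm ahead of it and the grasp point (between the pads) is the TCP (r.tcp_to_tips is the z of the fingertips in the tool frame, in m); z points along the fingers, y is the direction in which the jaws open and shut (so a half turn about z gives the same grasp; the last joint's range is limited). The gripper opens to 92 mm and grips with 3 to 60 N. Pads are 20 mm wide; open, the fingers measure 128 mm over their backs; the gripper's body (75 mm by 189 mm) begins 69 mm behind the grasp point.
Start: joints at [1.155, 0.468, -0.012, 1.603, 0.006, 1.071, -0.056], TCP at [0.237, -0.605, 0.234] pointing down, gripper open.
Joint ranges: [-2.53, 2.53], [-0.31, 2.02], [-1.57, 1.55], [0.28, 2.44], [-1.29, 4.43], [0.15, 1.84], [-2.92, 2.92]. Speed limits (rad/s): [2.57, 2.57, 3.14, 3.14, 3.14, 3.14, 3.14].

### API

Orientations are given as a unit quaternion [x, y, z, w].
In Python, from bench import r gives the robot as it stands.
- The arm moves only by the tool apply_moves, never from a script. Its argument "motion" is a list of rows, each an object of numbers: "grip": the closure in counts, from 0 (fully open) to 255 (shut); "tx", "ty", "tz": the shift along the tool's x, y, z in m; "turn": the turn about the tool's z in rad. In form: [{"grip": .., "tx": .., "ty": .., "tz": .., "turn": ..}, ...]. A call has 1 to 5 rows; each row is the pose to reach, as a shift and turn from the pose commanded when the call began, along the tool's axes at that moment; what a row does not reach only later rows make up. A row lasts 1/10 s, in which the tool goes at most 50 mm and 8.59 degrees, less where a joint would pass 70% of its speed; a pose out of reach is approached as far as the arm can. A call with a gripper value outside its range is refused whole. The fingers move at their own pace and stop on an object; the grip force is fixed at half the most. Time passes only in rows, so rows that repeat a pose let the fingers close. It gives the time, the measured TCP pose, the force and the opening at its end, in the units of the state.
- r.read_state(): the state, without advancing time (a new reading comes with each control period).
- r.get_image(name): name is "scene" or "top" or "wrist"; returns a dict with "image" (400x640x3 uint8, red, green, blue), "z_map" (400x640 float32, m along the optical axis (not along the pixel's ray), 0 where there is no reading), "intrinsics" (3x3 intrinsics, pixels), "k1" (the pictures are not rectified: a ray, as slopes to the right and down, at radius r is drawn at 1 + k1 r^2 times it, then the intrinsics apply), "R" (3x3) and "t" (3): a world point X has camera coordinates R X + t. Camera axes: x right, y down, z forward; pixel columns grow to the right and rows downward; lengths in m; the calibration is good to about 2 mm. A picture is of the moment at which its call begins.
- r.job_done(): hands the job in, once; it reports no verdict.
Trained networks look in a picture, given as the dict that the camera call returned (one of the last four; its "shot" number tells which), for a name from the list of things; names that differ only in an ending like _2 or _b are one class to them, and where a whole thing is asked for, a point or a joint stands for the part that bears it (a point fixed in the world has none). Each returns a list of dicts, best first, with "conf" (0 to 1); they miss things now and then, are a little off and sometimes report something else, mostly with a low value. They report only what shows in the picture. A call takes as long as a camera call. They do not tell look-alikes from the thing itself.
- r.look_for(picture, name): "location" ([column, row] in pixels, amid what is visible of it).
- r.trace(picture, name): "pixels" (400x640 bool, what is visible of it) and "location" ([column, row] in pixels, amid what is visible of it).
- r.mark_of(picture, name): "location" ([column, row] in pixels: a listed point, or the origin of a listed thing).
The state is a dict: "time_s": time; "joint_pos": joint angles; "qd": joint speeds; "tau": joint torques, N m; "eef_pos": TCP position; "tcp_rot": TCP orientation; "force": force on the tool from outside, world axes, zero at the start; "wrist_torque": the same for the moment, N m; "width": opening from 0.0 (shut) to 1.0 (fully open).
Only numpy, scipy, OpenCV 4.12 (cv2) and the standard library are available. Lean on these libraries where they do the work, as an engineer would, in place of code of your own. Each camera call takes 0.05 s, during which the arm holds its last target.

## Working session

There is one attempt and no reset: what is moved stays moved. The work goes in short steps, Python scripts to look and compute and a tool call to move; the robot and the scene stay as the last step left them, time stands still between calls to the robot, and variables do not carry over. Pictures are saved under pics/ and viewed, and the job is handed in when it is done.

Besides the shell and the picture viewer there is one more tool, called after "Emit:" as name([rows], argument=value, ...), one row to a line, values as JSON. apply_moves: Moves the arm, as the interface text tells. Its arguments: {"type":"object","properties":{"motion":{"type":"array","items":{"type":"object","properties":{"grip":{"type":"number"},"tx":{"type":"number"},"ty":{"type":"number"},"tz":{"type":"number"},"turn":{"type":"number"}}}}},"required":["motion"]}

```bash
ls; mkdir -p pics; cat > h.py <<'E'
from bench import r
import numpy as np, cv2
def save(d,n): cv2.imwrite('pics/'+n+'.png',d['image'][:,:,::-1])
def ray(d,p):
    K=d['intrinsics'];x=(p[0]-K[0,2])/K[0,0];y=(p[1]-K[1,2])/K[1,1]
    q=np.array([x,y]);u=q.copy()
    for _ in range(20): u=q/(1+d['k1']*(u@u))
    return np.array([u[0],u[1],1.])
def world(d,p,z=None):
    if z is None:
        c,w=int(round(p[0])),int(round(p[1])); a=d['z_map'][w-1:w+2,c-1:c+2]; z=np.median(a[a>0]) if (a>0).any() else np.nan
    return d['R'].T@(ray(d,p)*z-d['t'])
def tri(obs):
    A=np.zeros((3,3));b=np.zeros(3)
    for d,p in obs:
        C=-d['R'].T@d['t'];v=d['R'].T@ray(d,p);v/=np.linalg.norm(v);P=np.eye(3)-np.outer(v,v);A+=P;b+=P@C
    X=np.linalg.solve(A,b)
    return X
E
python3 - <<'E'
from h import *
s=r.read_state();print(s['time_s'],s['eef_pos'],s['tcp_rot'],s['width'],r.tcp_to_tips)
for n in ['scene','top']:
    d=r.get_image(n);save(d,n+'0')
    for k in ['red_head','yellow_head']:
        for f in ('look_for','mark_of'):
            for o in getattr(r,f)(d,k): print(n,k,f,np.round(o['location'],1),round(o['conf'],2),np.round(world(d,o['location']),3))
    for o in r.look_for(d,'red_button'): print(n,'button',o['location'],o['conf'])
print(r.read_state()['time_s'])
E
```

```text
pics
0.0 [ 0.23646262 -0.60485684  0.23264042] [ 9.82683295e-01  1.85291022e-01 -2.37714320e-04 -8.50410931e-04] 1.0002104309694209 0.019
scene red_head look_for [250.2 120.9] 0.84 [ 0.406 -0.327  0.184]
scene red_head look_for [206.  145.4] 0.83 [ 0.551 -0.331  0.179]
scene red_head look_for [292.6 145.6] 0.74 [ 0.456 -0.162  0.182]
scene red_head look_for [238.4 168.3] 0.72 [ 0.596 -0.193  0.184]
scene red_head look_for [161.3 169.9] 0.55 [ 0.682 -0.324  0.183]
scene red_head mark_of [157.5 160.6] 0.84 [ 0.684 -0.328  0.204]
scene red_head mark_of [252.  112.9] 0.83 [ 0.403 -0.321  0.205]
scene red_head mark_of [239.8 158.7] 0.69 [ 0.593 -0.19   0.205]
scene red_head mark_of [291.8 137.6] 0.67 [ 0.457 -0.163  0.202]
scene red_head mark_of [204.4 136.1] 0.63 [ 0.551 -0.33   0.202]
scene yellow_head look_for [450.7 223.8] 0.78 [0.588 0.244 0.209]
scene yellow_head mark_of [452.1 209. ] 0.87 [0.589 0.243 0.237]
scene button [239.1, 165.8] 0.64
top red_head look_for [392.7 169.6] 0.84 [ 0.575 -0.195  0.218]
top red_head look_for [450.  255.6] 0.74 [ 0.392 -0.315  0.211]
top red_head look_for [449.  131.6] 0.62 [ 0.665 -0.323  0.212]
top red_head look_for [455.1 193.1] 0.56 [ 0.527 -0.331  0.212]
top red_head mark_of [392.8 172.5] 0.83 [ 0.569 -0.195  0.217]
top red_head mark_of [457.9 191.1] 0.79 [ 0.531 -0.337  0.213]
top red_head mark_of [455.3 260.3] 0.76 [ 0.383 -0.326  0.212]
top red_head mark_of [383.8 235. ] 0.71 [ 0.434 -0.174  0.213]
top yellow_head look_for [198.1 167. ] 0.98 [0.571 0.22  0.239]
top yellow_head mark_of [191.3 170.7] 0.95 [0.563 0.234 0.24 ]
0.6
```

View pics/scene0.png

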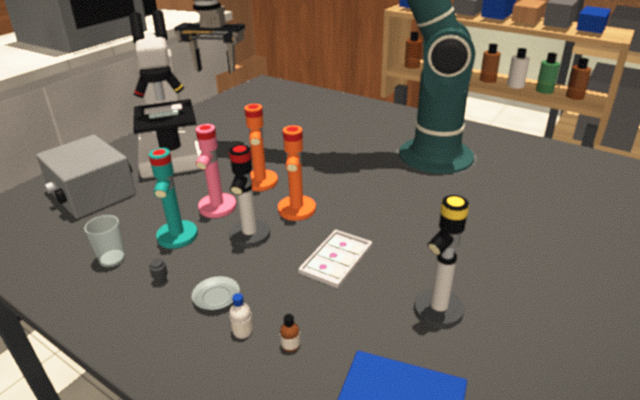

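View pics/top0.png

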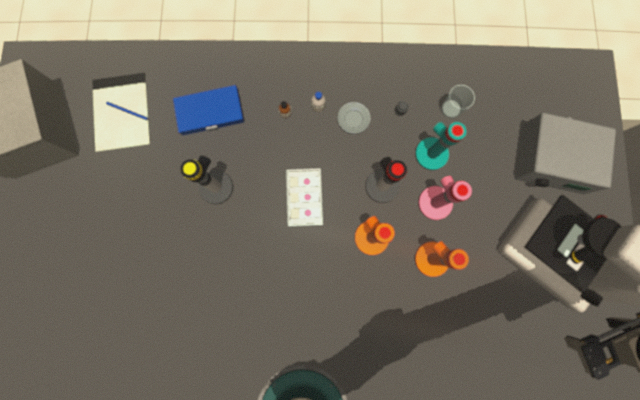

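The red lamp is at scene (240,155) and top (397,170), with orange, pink and turquoise decoys around it. The yellow lamp is at scene (453,210). I'll measure the red top disc from both views.

```bash
python3 - <<'E'
from h import *
obs=[]
ds={}
for n,(c,w) in {'scene':(241,152),'top':(397,170)}.items():
    d=r.get_image(n);ds[n]=d
    I=d['image'].astype(int);m=((I[...,0]>90)&(I[...,1]<60)&(I[...,2]<60)).astype(np.uint8)
    k,l,st,ce=cv2.connectedComponentsWithStats(m)
    for i in range(1,k):
        if np.hypot(*(ce[i]-[c,w]))<18 : print(n,st[i],ce[i],world(d,ce[i]).round(4))
    x=d['image'][w-45:w+95,c-50:c+50];cv2.imwrite(f'pics/z_{n}.png',cv2.resize(x,None,fx=4,fy=4,interpolation=2)[:,:,::-1])
    # point cloud near
    for rr in range(w-30,w+90):
        for cc in range(c-30,c+30):
            X=world(d,(cc,rr))
            if abs(X[0]-.575)<.06 and abs(X[1]+.195)<.06 and X[2]>.195: obs.append(X)
    P=np.array(obs);obs=[]
    if len(P):
      T=P[P[:,2]>P[:,2].max()-.008];print(n,len(P),P[:,2].max(),T.mean(0),T.min(0),T.max(0)); print(P.min(0),P.max(0))
E
```

```text
scene [232 145  15   8  93] [239.17204301 148.40860215] [ 0.5765 -0.2045  0.2164]
scene [229 148  24  15 168] [240.72619048 157.4047619 ] [ 0.5925 -0.1873  0.2081]
scene 344 0.21842737741554327 [ 0.58195698 -0.19887454  0.21578099] [ 0.55727412 -0.22315195  0.21043332] [ 0.59971337 -0.18163392  0.21842738]
[ 0.55727412 -0.22315195  0.19504295] [ 0.59993088 -0.1810683   0.21842738]
top [392 161   1   1   1] [392. 161.] [ 0.5961 -0.1945  0.2117]
top [391 162  14  14 147] [397.26530612 168.82312925] [ 0.5774 -0.2045  0.2177]
top [387 170   1   2   2] [387.  170.5] [ 0.5747 -0.1832  0.2116]
top [388 174  15   6  24] [393.41666667 177.29166667] [ 0.5589 -0.1961  0.2161]
top 333 0.21836214959683045 [ 0.57680181 -0.20308506  0.21629491] [ 0.55746222 -0.22472762  0.21081516] [ 0.59824867 -0.1831942   0.21836215]
[ 0.55641581 -0.22472762  0.19701342] [ 0.59824867 -0.18309646  0.21836215]
```

View zooms.

View pics/z_scene.png

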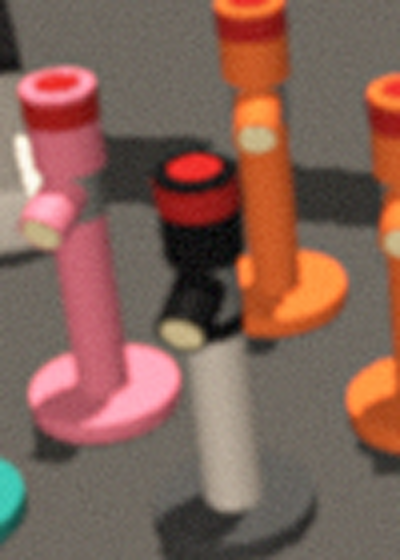

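```bash
python3 - <<'E'
from h import *
from scipy.spatial.transform import Rotation as Ro
s=r.read_state();R=Ro.from_quat(s['tcp_rot']).as_matrix();print(s['time_s'],R.round(3))
for z in (.30,.197): print(z,(R.T@(np.array([.577,-.204,z])-s['eef_pos'])).round(4))
E
```

```text
0.7 [[ 0.931  0.364 -0.   ]
 [ 0.364 -0.931  0.   ]
 [-0.    -0.    -1.   ]]
0.3 [ 0.4631 -0.2499 -0.0664]
0.197 [ 0.4631 -0.2499  0.0366]
```

```bash
python3 - <<'E'
from h import *
H={}
for n in ('top','scene'):
    d=r.get_image(n)
    for rr in range(0,400,2):
        for cc in range(0,640,2):
            if d['z_map'][rr,cc]<=0: continue
            X=world(d,(cc,rr))
            if 0<X[0]<.85 and -.9<X[1]<.0 and X[2]>-.05:
                k=(int(X[0]//.05),int(X[1]//.05));H[k]=max(H.get(k,0),X[2])
print('     y:',*[f'{(j+.5)*5:4.0f}' for j in range(-18,0)])
for i in range(16,-1,-1): print(f'{(i+.5)*.05:.3f}',*[f'{H[(i,j)]*100:4.0f}' if (i,j) in H else '   .' for j in range(-18,0)])
E
```

```text
y:  -88  -82  -78  -72  -68  -62  -58  -52  -48  -42  -38  -32  -28  -22  -18  -12   -8   -2
0.825    0    0    0    0    0    0    0    0    5    9    9    0    4    4    1    2    0    9
0.775    0    0    0    6    7   11   10    0    0    9    9    0    5    5    2    2    2    9
0.725    0    0   11   11   11   11   11    0    0    0    2   16    0    0    2    2    2    0
0.675    1    0   11   11   11   11   11    0    0    0   21   21    2    0    0    0    0    0
0.625    0    5   11   11   11   11   11    0    0    0    2   21    0   16   16    0    0    1
0.575    0    0   11   11   11   11   11    0    0    0   21   21    0   22   22    0    0    1
0.525    0    0    1    0   15   15   15    0    0    0   21   21    4    2    2    0    0    1
0.475    0    0    0   15   32   32   27   15    0    0    2    2    0    1   21   15    0    1
0.425    0    0    5   34   33   33   27   15    0    0    0   21   15    4   21    2    0    0
0.375    1    0   39   39   34   33   27   15    0    1    2   21    2    0    1    0    0    0
0.325    .    .   33   39   38   15   14    0    0    0    1    2    0    0    0    0    0    0
0.275    0    0   16   28   35   41   41    0    0    1    0    0    0    0    0    0    0    0
0.225    0    0    0    1   35   35   41   35    0    0    0    0    0    0    0    0    0    0
0.175    .    0    0    0    0    0   39   35    0    0    0    0    0    0    0    0    0    0
0.125    0    0    0    0    0    0    0    0    1    0    0    0    0    0    0    0    0    1
0.075    0    0    0    0    0    0    0    0    0    0    0    0    0    0    0    0   43   43
0.025    0    0    0    1    0    0    0    0    0    0    0    0    0    0    0   41   42   43
```

Emit:
apply_moves([
  {"grip": 0, "tx": 0.012, "ty": -0.03, "tz": -0.02},
  {"grip": 0, "tx": 0.026, "ty": -0.065, "tz": -0.04},
  {"grip": 0, "tx": 0.04, "ty": -0.1, "tz": -0.06},
  {"grip": 0, "tx": 0.055, "ty": -0.14, "tz": -0.075},
  {"grip": 0, "tx": 0.07, "ty": -0.18, "tz": -0.075},
])

```text
invalid input
```

Emit:
apply_moves([
  {"grip": 0, "tx": 0.04, "ty": -0.01},
  {"grip": 0, "tx": 0.08, "ty": -0.02},
  {"grip": 0, "tx": 0.12, "ty": -0.03},
  {"grip": 0, "tx": 0.16, "ty": -0.04},
  {"grip": 0, "tx": 0.2, "ty": -0.05},
])

```text
invalid input
```

Emit:
apply_moves([
  {"grip": 0, "tx": 0.03, "ty": 0},
  {"grip": 0, "tx": 0.06, "ty": 0},
  {"grip": 0, "tx": 0.09, "ty": 0},
  {"grip": 0, "tx": 0.1, "ty": 0},
  {"grip": 0, "tx": 0.1, "ty": 0},
])

```text
invalid input
```

```bash
python3 - <<'E'
from h import *
from scipy.spatial.transform import Rotation as Ro
s=r.read_state();R=Ro.from_quat(s['tcp_rot']).as_matrix();print(s['time_s'],s['eef_pos'],s['force'],R.round(3))
print((R.T@(np.array([.577,-.204,.197])-s['eef_pos'])).round(4))
d=r.get_image('wrist');save(d,'wrist1')
for o in r.mark_of(d,'red_head'): print(np.round(o['location'],1),round(o['conf'],2),np.round(world(d,o['location']),3))
I=d['image'].astype(int);m=((I[...,0]>90)&(I[...,1]<60)&(I[...,2]<60)).astype(np.uint8)
k,l,st,ce=cv2.connectedComponentsWithStats(m)
for i in range(1,k):
    if st[i,4]>60: print(st[i],ce[i].round(1),world(d,ce[i]).round(4))
E
```

```text
0.8 [ 0.23673021 -0.60538085  0.23362839] [-0.0645968   0.21990018  0.57067137] [[ 0.931  0.364  0.   ]
 [ 0.364 -0.931 -0.   ]
 [-0.     0.    -1.   ]]
[ 0.4631 -0.2499  0.0366]
[158   0  24  21 101] [171.4  10.4] [ 0.3654 -0.3725  0.0084]
```

View pics/wrist1.png

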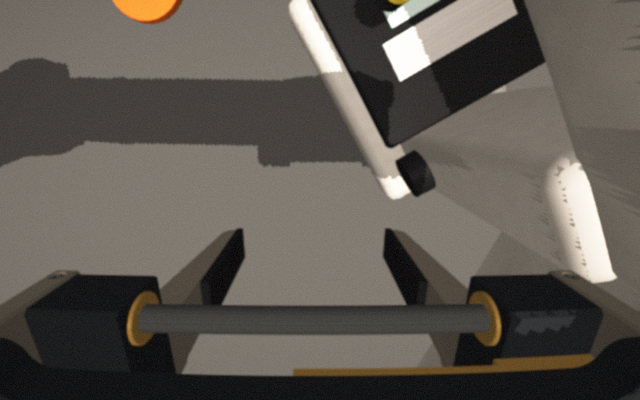

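The rows were refused, probably because every field is required, so I'll send full rows. The wrist picture shows the microscope ahead at (450,80) and an orange base at (145,5). Nothing has moved.

Emit:
apply_moves([
  {"grip": 0, "tx": 0.012, "ty": -0.03, "tz": -0.02, "turn": 0},
  {"grip": 0, "tx": 0.026, "ty": -0.065, "tz": -0.04, "turn": 0},
  {"grip": 0, "tx": 0.04, "ty": -0.1, "tz": -0.06, "turn": 0},
  {"grip": 0, "tx": 0.055, "ty": -0.14, "tz": -0.075, "turn": 0},
  {"grip": 0, "tx": 0.07, "ty": -0.18, "tz": -0.075, "turn": 0},
])

```text
time_s: 1.4
eef_pos: [0.2369, -0.4116, 0.3107]
tcp_rot: [0.983, 0.185, 0.001, 0.002]
force: [0.0, 0.2, 0.3]
width: 1.001
```

Emit:
apply_moves([
  {"grip": 0, "tx": 0.04, "ty": -0.01, "tz": 0, "turn": 0},
  {"grip": 0, "tx": 0.08, "ty": -0.02, "tz": 0, "turn": 0},
  {"grip": 0, "tx": 0.12, "ty": -0.03, "tz": 0, "turn": 0},
  {"grip": 0, "tx": 0.16, "ty": -0.04, "tz": 0, "turn": 0},
  {"grip": 0, "tx": 0.2, "ty": -0.05, "tz": 0, "turn": 0},
])

```text
time_s: 1.9
eef_pos: [0.4056, -0.2918, 0.309]
tcp_rot: [0.983, 0.185, 0.0, 0.0]
force: [1.1, 0.0, 0.2]
width: 1.0
```

Emit:
apply_moves([
  {"grip": 0, "tx": 0.03, "ty": 0, "tz": 0, "turn": 0},
  {"grip": 0, "tx": 0.06, "ty": 0, "tz": 0, "turn": 0},
  {"grip": 0, "tx": 0.09, "ty": 0, "tz": 0, "turn": 0},
  {"grip": 0, "tx": 0.1, "ty": 0, "tz": 0, "turn": 0},
  {"grip": 0, "tx": 0.1, "ty": 0, "tz": 0, "turn": 0},
])

```text
time_s: 2.4
eef_pos: [0.4982, -0.2556, 0.3082]
tcp_rot: [0.982, 0.186, -0.0, -0.0]
force: [-0.6, -0.5, -1.3]
width: 1.0
```

```bash
cat > w.py <<'E'
import sys
from h import *
from scipy.spatial.transform import Rotation as Ro
s=r.read_state();R=Ro.from_quat(s['tcp_rot']).as_matrix();print(s['time_s'],s['eef_pos'],s['force'],R.round(3))
print((R.T@(np.array([.577,-.204,.197])-s['eef_pos'])).round(4))
d=r.get_image('wrist');save(d,sys.argv[1])
for o in r.mark_of(d,'red_head'): print(np.round(o['location'],1),round(o['conf'],2),np.round(world(d,o['location']),3))
I=d['image'].astype(int);m=((I[...,0]>90)&(I[...,1]<60)&(I[...,2]<60)).astype(np.uint8)
k,l,st,ce=cv2.connectedComponentsWithStats(m)
for i in range(1,k):
    if st[i,4]>60: print(st[i],ce[i].round(1),world(d,ce[i]).round(4))
E
python3 w.py wrist2
```

```text
2.4 [ 0.4982465  -0.25558962  0.30824928] [-0.61089566 -0.46996905 -1.29458223] [[ 0.931  0.366 -0.   ]
 [ 0.366 -0.931  0.001]
 [-0.    -0.001 -1.   ]]
[ 0.0922 -0.0191  0.1113]
[219.9 219.5] 0.98 [ 0.454 -0.178  0.211]
[340.2 316. ] 0.76 [ 0.525 -0.253  0.393]
[292.7  99.9] 0.6 [ 0.578 -0.205  0.215]
[472.1  59.8] 0.58 [ 0.662 -0.329  0.211]
[413.1 200.1] 0.56 [ 0.537 -0.337  0.212]
[473  42  28  31 697] [486.5  57.1] [ 0.6685 -0.3393  0.2116]
[457  53  22  35 138] [464.2  75. ] [ 0.6503 -0.3302  0.2079]
[274  82  33  34 864] [290.1  99. ] [ 0.5779 -0.203   0.2151]
[ 202  176   62   54 1078] [238.9 199.5] [ 0.4568 -0.1799  0.1498]
[385 179  41  35 300] [400.8 189.9] [ 0.5411 -0.325   0.2053]
[405 193  27  26 520] [418.3 205.5] [ 0.5344 -0.3444  0.2113]
[199 219  27  25 463] [210.9 230.2] [ 0.4408 -0.1733  0.2113]
[324 238  23  43 347] [333.5 251.2] [ 0.4003 -0.3262  0.0662]
[323 284  35  21 544] [338.8 295.1] [ 0.4034 -0.3229  0.1841]
```

View pics/wrist2.png

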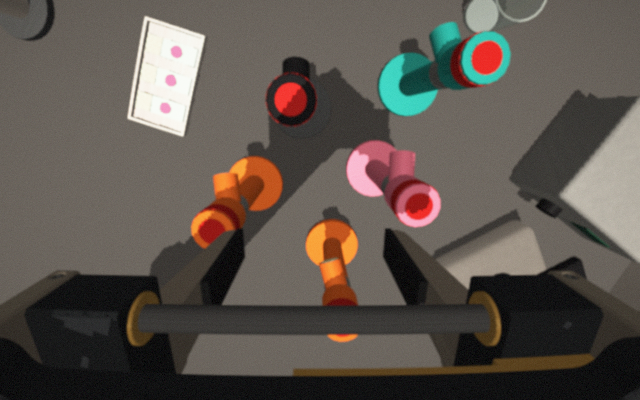

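The wrist view gives a disc centre of (0.578,-0.203,0.215), which agrees with the other cameras. I'll move over it, then descend.

Emit:
apply_moves([
  {"grip": 0, "tx": 0.03, "ty": -0.006, "tz": 0, "turn": 0},
  {"grip": 0, "tx": 0.06, "ty": -0.012, "tz": 0, "turn": 0},
  {"grip": 0, "tx": 0.085, "ty": -0.019, "tz": 0, "turn": 0},
  {"grip": 0, "tx": 0.093, "ty": -0.019, "tz": 0, "turn": 0},
  {"grip": 0, "tx": 0.093, "ty": -0.019, "tz": 0, "turn": 0},
])

```text
time_s: 3.0
eef_pos: [0.5768, -0.2055, 0.3084]
tcp_rot: [0.983, 0.185, -0.0, 0.0]
force: [-0.9, 0.1, -0.4]
width: 0.998
```

```bash
python3 w.py wrist3
```

```text
3.0 [ 0.5768012  -0.20546762  0.30842548] [-0.8648163   0.08058051 -0.39903279] [[ 0.931  0.364 -0.001]
 [ 0.364 -0.931 -0.   ]
 [-0.001  0.    -1.   ]]
[ 0.0008 -0.0013  0.1114]
[350.5 371.5] 0.77 [ 0.596 -0.208  0.403]
[476.4 164.3] 0.75 [ 0.666 -0.326  0.211]
[244.3 297.3] 0.73 [ 0.46  -0.175  0.21 ]
[462 143  27  43 173] [470.9 160. ] [ 0.6679 -0.32    0.2102]
[478 155  26  26 511] [490.2 167.5] [ 0.6686 -0.3393  0.2114]
[293 180  36  13  87] [310.6 183.4] [ 0.5964 -0.1946  0.2131]
[298 193  29  28 631] [312.3 206.1] [ 0.5779 -0.2034  0.2153]
[ 222  229   55   77 1401] [254.6 269.8] [ 0.4595 -0.1744  0.1553]
[319 266  39  13  94] [338.2 269.2] [ 0.4249 -0.3117  0.011 ]
[333 284  19  22 300] [341.3 295.2] [ 0.3988 -0.3252  0.0467]
[336 345  33  25 625] [351.  357.1] [ 0.4036 -0.3225  0.1826]
```

View pics/wrist3.png

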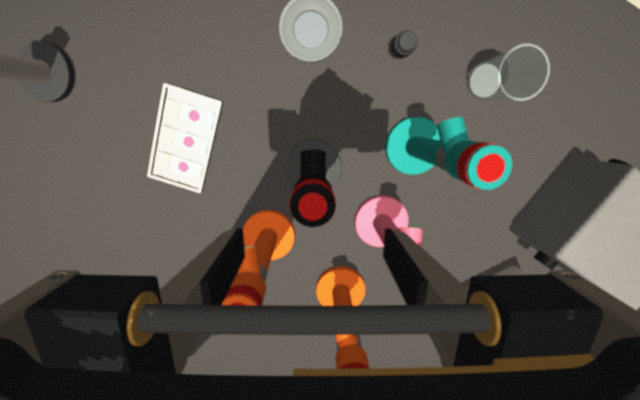

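Red head at (312,206) lies between the jaws, and its lens points straight ahead along tool x. I'll descend now.

Emit:
apply_moves([
  {"grip": 0, "tx": 0.001, "ty": -0.001, "tz": 0.03, "turn": 0},
  {"grip": 0, "tx": 0.001, "ty": -0.001, "tz": 0.06, "turn": 0},
  {"grip": 0, "tx": 0.001, "ty": -0.001, "tz": 0.09, "turn": 0},
  {"grip": 0, "tx": 0.001, "ty": -0.001, "tz": 0.112, "turn": 0},
  {"grip": 0, "tx": 0.001, "ty": -0.001, "tz": 0.112, "turn": 0},
])

```text
time_s: 3.6
eef_pos: [0.5745, -0.2049, 0.1936]
tcp_rot: [0.983, 0.184, -0.003, -0.001]
force: [-0.2, -0.1, -0.8]
width: 1.002
```

Emit:
apply_moves([
  {"grip": 90, "tx": 0, "ty": 0, "tz": 0, "turn": 0},
  {"grip": 110, "tx": 0, "ty": 0, "tz": 0, "turn": 0},
  {"grip": 200, "tx": 0, "ty": 0, "tz": 0, "turn": 0},
  {"grip": 200, "tx": 0, "ty": 0, "tz": 0, "turn": 0},
  {"grip": 200, "tx": 0, "ty": 0, "tz": 0, "turn": 0},
])

```text
time_s: 4.1
eef_pos: [0.5781, -0.2036, 0.1972]
tcp_rot: [0.983, 0.185, 0.0, 0.0]
force: [0.5, 0.3, -0.3]
width: 0.59
```

Emit:
apply_moves([
  {"grip": 200, "tx": 0, "ty": 0, "tz": 0, "turn": 0},
  {"grip": 200, "tx": 0, "ty": 0, "tz": 0, "turn": 0},
  {"grip": 200, "tx": 0, "ty": 0, "tz": 0, "turn": 0},
])

```text
time_s: 4.4
eef_pos: [0.578, -0.2039, 0.1968]
tcp_rot: [0.983, 0.185, 0.0, 0.0]
force: [1.3, -1.1, 0.4]
width: 0.45
```

Gripped: a width of 0.45 is about 41 mm. Lifting gradually.

Emit:
apply_moves([
  {"grip": 200, "tx": 0, "ty": 0, "tz": -0.006, "turn": 0},
  {"grip": 200, "tx": 0, "ty": 0, "tz": -0.016, "turn": 0},
  {"grip": 200, "tx": 0, "ty": 0, "tz": -0.028, "turn": 0},
  {"grip": 200, "tx": 0, "ty": 0, "tz": -0.04, "turn": 0},
  {"grip": 200, "tx": 0, "ty": 0, "tz": -0.05, "turn": 0},
])

```text
time_s: 4.9
eef_pos: [0.5779, -0.2039, 0.2465]
tcp_rot: [0.983, 0.185, 0.0, 0.0]
force: [4.3, -2.8, -7.9]
width: 0.449
```

Emit:
apply_moves([
  {"grip": 200, "tx": 0, "ty": 0, "tz": -0.012, "turn": 0},
  {"grip": 200, "tx": 0, "ty": 0, "tz": -0.024, "turn": 0},
  {"grip": 200, "tx": 0, "ty": 0, "tz": -0.036, "turn": 0},
  {"grip": 200, "tx": 0, "ty": 0, "tz": -0.043, "turn": 0},
  {"grip": 200, "tx": 0, "ty": 0, "tz": -0.043, "turn": 0},
])

```text
time_s: 5.4
eef_pos: [0.578, -0.2039, 0.291]
tcp_rot: [0.983, 0.185, 0.0, 0.001]
force: [1.1, -2.3, 1.5]
width: 0.449
```

```bash
cat > v.py <<'E'
import sys
from h import *
s=r.read_state();print(s['time_s'],s['eef_pos'],s['force'],s['width'])
for n in ('scene','top'):
    d=r.get_image(n);save(d,n+sys.argv[1])
    for o in r.look_for(d,'red_button'): print(n,'button',o['location'],o['conf'],world(d,o['location']).round(4))
    I=d['image'].astype(int);m=((I[...,0]>90)&(I[...,1]<60)&(I[...,2]<60)).astype(np.uint8)
    k,l,st,ce=cv2.connectedComponentsWithStats(m)
    for i in range(1,k):
        X=world(d,ce[i])
        if st[i,4]>10 and abs(X[0]-.577)<.06 and abs(X[1]+.2)<.06: print(n,st[i],ce[i].round(1),X.round(4))
    if n=='scene': cv2.imwrite(f'pics/zs{sys.argv[1]}.png',cv2.resize(d['image'][70:250,170:310],None,fx=3.3,fy=3.3,interpolation=2)[:,:,::-1])
E
python3 v.py 5
```

```text
5.4 [ 0.57799045 -0.2038847   0.29102851] [ 1.06367735 -2.33343046  1.49704877] 0.44931601113891073
scene [228 102  13   5  57] [233.8 104. ] [ 0.5803 -0.2009  0.3131]
scene [224 109  20  10 157] [233.5 113.8] [ 0.5955 -0.1897  0.301 ]
```

View pics/zs5.png

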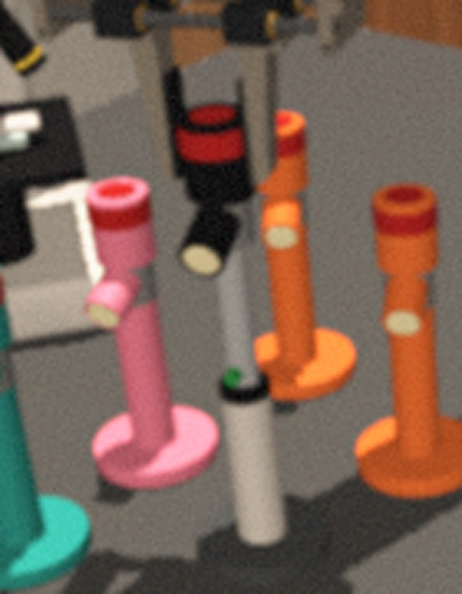

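The green button now shows just above the black collar, at crop (232,378). I'll measure it before letting go.

```bash
cat > g.py <<'E'
import sys
from h import *
d=r.get_image('scene')
I=d['image'].astype(int);m=((I[...,1]>I[...,0]+25)&(I[...,1]>I[...,2]+25));m[:,:235-5]=0;m[:,255:]=0;m[:165]=0;m[205:]=0
for p in np.argwhere(m): print(p[::-1],I[p[0],p[1]],world(d,p[::-1]).round(4))
cv2.imwrite(f'pics/{sys.argv[1]}.png',cv2.resize(d['image'][165:205,225:265],None,fx=14,fy=14,interpolation=0)[:,:,::-1])
s=r.read_state();print(s['time_s'],s['eef_pos'],s['force'],s['width'])
E
python3 g.py g5
```

```text
[239 182] [ 80 109  79] [ 0.5926 -0.2005  0.1475]
[240 182] [ 65 109  67] [ 0.5915 -0.1988  0.1475]
[241 182] [ 69 112  68] [ 0.5895 -0.1979  0.1467]
[242 182] [ 90 118  85] [ 0.5877 -0.1969  0.1461]
[239 183] [ 56 113  59] [ 0.5962 -0.1972  0.148 ]
[240 183] [ 48 114  54] [ 0.5951 -0.1955  0.1479]
[241 183] [ 41 108  51] [ 0.5921 -0.1956  0.1464]
[242 183] [ 64 113  68] [ 0.5892 -0.1957  0.1449]
[238 184] [ 53 100  55] [ 0.5983 -0.1983  0.1463]
[239 184] [ 42 114  52] [ 0.5973 -0.1965  0.1464]
[240 184] [ 39 120  53] [ 0.5964 -0.1945  0.1465]
[241 184] [ 35 111  50] [ 0.5948 -0.1933  0.1461]
[242 184] [ 64 109  65] [ 0.5913 -0.1939  0.1441]
[238 185] [37 99 45] [ 0.5978 -0.1992  0.1434]
[239 185] [ 39 120  54] [ 0.5981 -0.196   0.1446]
[240 185] [ 45 127  59] [ 0.5971 -0.1942  0.1446]
[241 185] [ 54 125  63] [ 0.594  -0.1945  0.1429]
[242 185] [ 87 118  81] [ 0.5916 -0.194   0.1418]
[238 186] [29 82 38] [ 0.5984 -0.199   0.1414]
[239 186] [ 38 108  48] [ 0.5975 -0.197   0.1415]
[240 186] [ 47 122  57] [ 0.5964 -0.1953  0.1415]
[241 186] [ 64 118  66] [ 0.5937 -0.1952  0.1401]
[238 187] [24 54 27] [ 0.5907 -0.2072  0.1323]
[239 187] [34 79 38] [ 0.5956 -0.1993  0.1374]
[240 187] [33 88 41] [ 0.5945 -0.1976  0.1374]
[241 187] [60 98 60] [ 0.5888 -0.2004  0.1335]
5.65 [ 0.57798094 -0.20384825  0.29006249] [ 1.43551042 -2.49187039  1.12709248] 0.4487425617329164
```

View pics/g5.png

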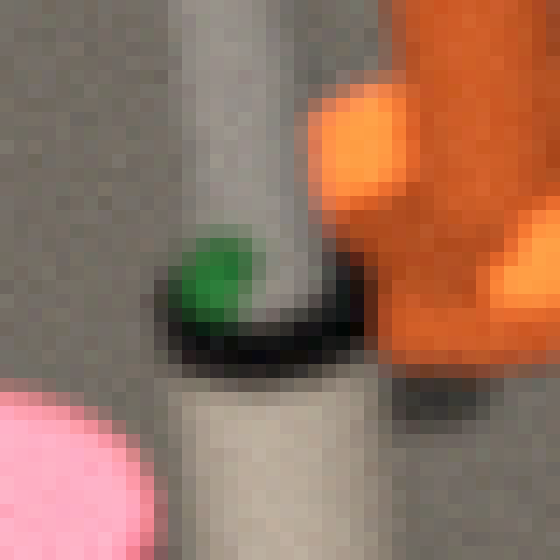

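The button protrudes: its face is about 20 mm from the axis, at z 0.137 to 0.148 above the collar. Releasing, then retreating straight up.

Emit:
apply_moves([
  {"grip": 100, "tx": 0, "ty": 0, "tz": 0, "turn": 0},
  {"grip": 50, "tx": 0, "ty": 0, "tz": 0, "turn": 0},
  {"grip": 0, "tx": 0, "ty": 0, "tz": 0, "turn": 0},
  {"grip": 0, "tx": 0, "ty": 0, "tz": 0, "turn": 0},
  {"grip": 0, "tx": 0, "ty": 0, "tz": 0, "turn": 0},
])

```text
time_s: 6.15
eef_pos: [0.5777, -0.2034, 0.2894]
tcp_rot: [0.983, 0.185, -0.0, -0.0]
force: [0.4, 0.3, 0.1]
width: 0.865
```

Emit:
apply_moves([
  {"grip": 0, "tx": 0, "ty": 0, "tz": 0, "turn": 0},
  {"grip": 0, "tx": 0, "ty": 0, "tz": 0, "turn": 0},
  {"grip": 0, "tx": 0, "ty": 0, "tz": 0, "turn": 0},
])

```text
time_s: 6.45
eef_pos: [0.5778, -0.2036, 0.2896]
tcp_rot: [0.983, 0.185, -0.0, -0.0]
force: [-0.9, -0.6, -0.7]
width: 1.002
```

Emit:
apply_moves([
  {"grip": 0, "tx": 0, "ty": 0, "tz": -0.02, "turn": 0},
  {"grip": 0, "tx": 0, "ty": 0, "tz": -0.04, "turn": 0},
  {"grip": 0, "tx": 0, "ty": 0, "tz": -0.06, "turn": 0},
  {"grip": 0, "tx": 0, "ty": 0, "tz": -0.08, "turn": 0},
  {"grip": 0, "tx": 0, "ty": 0, "tz": -0.08, "turn": 0},
])

```text
time_s: 6.95
eef_pos: [0.5791, -0.2038, 0.3725]
tcp_rot: [0.983, 0.185, 0.002, 0.001]
force: [0.1, -0.8, 0.1]
width: 1.001
```

```bash
python3 v.py 6; python3 g.py g6 | tail -12
```

```text
6.95 [ 0.57907334 -0.20375126  0.37252975] [ 0.13504996 -0.8236351   0.13054316] 1.0013052330105563
scene button [450.8, 223.7] 0.4 [0.5887 0.2448 0.2099]
scene [228 102  13   6  61] [233.8 104.6] [ 0.579  -0.2023  0.3111]
scene [224 107  39  13 283] [241.5 114. ] [ 0.5822 -0.1821  0.2974]
top [406 160   8   6  25] [409.2 162.6] [ 0.5695 -0.2094  0.3105]
[240 185] [ 46 123  54] [ 0.5961 -0.1952  0.1438]
[241 185] [ 51 116  55] [ 0.5949 -0.1936  0.1437]
[242 185] [ 85 118  80] [ 0.5929 -0.1927  0.1429]
[238 186] [31 84 41] [ 0.5975 -0.1998  0.1406]
[239 186] [ 39 109  48] [ 0.5964 -0.1981  0.1406]
[240 186] [ 38 114  53] [ 0.5954 -0.1963  0.1407]
[241 186] [ 60 113  62] [ 0.594  -0.1948  0.1404]
[238 187] [24 51 22] [ 0.5913 -0.2066  0.1328]
[239 187] [23 72 32] [ 0.5967 -0.1982  0.1383]
[240 187] [40 94 47] [ 0.5955 -0.1965  0.1383]
[241 187] [59 95 62] [ 0.5899 -0.1993  0.1344]
7.2 [ 0.57722133 -0.20347115  0.3680649 ] [ 0.76441954 -0.68091151 -0.19021436] 1.003211335843118
```

View pics/scene6.png

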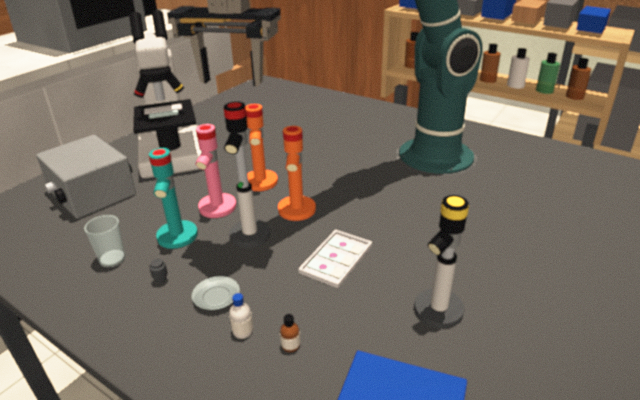

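View pics/zs6.png

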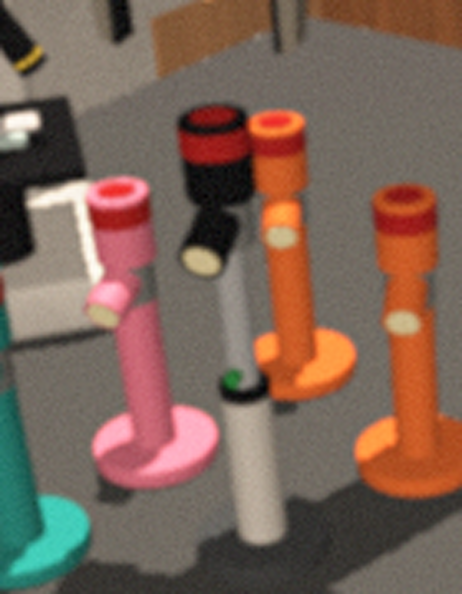

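The red lamp stands raised, with its head at (235,115) and the button at (240,185). The gripper is well clear, and nothing else has moved.

```bash
python3 -c "
from bench import r
print(r.job_done(), r.read_state()['time_s'])"
```

```text
the job is handed in; nothing more can be done
the job is handed in; nothing more can be done
```

The red-ringed lamp is raised and released, and the green lock button is out above the collar. I handed the job in at about 7.2 s, well inside the 32 s limit.

**What I did:** I gripped the head at about 41 mm, pulled it straight up about 93 mm, opened the fingers and backed off straight up.

**Last checks after release:**
- **Height:** the top disc measured z ≈ 0.311 m, up from 0.215–0.218 m before the lift. That puts the mast at roughly 0.095–0.10 m.
- **Button:** its face is about 20 mm from the axis, at z ≈ 0.138–0.148 m, and it did not move when I let go. I did not push down on the head to test the lock.
- **Clearance:** the fingertips are about 35 mm above the head, and the force reading is about 1 N, which is noise level.
- **Other objects:** the yellow lamp and the look-alikes stand as before in the scene picture.

**What failed or disagreed:**
- My first three move calls were refused because I left out fields; nothing moved.
- The button network missed the red lamp's button and reported one on the yellow lamp at low confidence (0.4). I judged the button by its green colour and depth instead.

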